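# Bring a roller sleeve out through the pass box of a solvent wash tank

## Robot

A 6-joint arm with a two-finger parallel gripper is mounted at the origin on the work surface. World frame = base frame: x ahead of the robot, y to its left, z up, the work surface at z = 0. Lengths are in m, angles in rad, forces in N, time in s.
With the tool pointing down it reaches from about 0.4 to 0.825 m from the base axis. Payload 7 kg.
Tool frame: the origin (TCP) lies midway between the tips of the shut fingers; the grasp point (between the pads) lies hold_point_z behind it (hold_point_z is the distance from the TCP to the grasp point, in m); z points along the fingers, y is the line along which they close (so a half turn about z gives the same grasp; the last joint's range is limited). The gripper opens to 88 mm and grips with 3 to 60 N. Pads are 19 mm wide; open, the fingers measure 130 mm over their backs; the gripper's body (78 mm by 193 mm) begins 47 mm behind the grasp point.
Start: joints at [1.592, 0.359, 0.012, 0, -1.224, -0.288], TCP at [0.178, 0.651, 0.227] pointing down, gripper open.
Joint ranges: [-3.07, 3.07], [-1.43, 2.12], [-1.02, 1.25], [-3.03, 1.67], [-3.05, -0], [-3.03, 3.03]. Speed limits (rad/s): [2.39, 2.39, 3.01, 3.14, 3.14, 3.14].

## Interface

Orientations are given as [roll, pitch, yaw] about the fixed x, y, z axes, in that order (R = Rz(yaw) Ry(pitch) Rx(roll)).
In Python, from station import * gives the robot as it stands.
- The arm moves only by the tool apply_moves, never from a script. Its argument "steps" is a list of rows, each an object with "translation": the shift along the world's x, y, z scaled (see below), a list of three; "rotation": the turn, a rotation vector about the world's x, y, z scaled (see below), a list of three. A call has exactly 10 rows; each row is the pose to reach, as a shift and turn from the pose commanded when the call began; what a row does not reach only later rows make up. The controller multiplies each number of a shift by 250 mm and each number of a turn by 30 degrees. A row lasts 1/12 s, in which the tool goes at most 41.7 mm and 7.16 degrees, less where a joint would pass 70% of its speed; a pose out of reach is approached as far as the arm can. A call with a number of a shift or a turn outside -1 to 1 is refused whole. A call with a gripper value outside its range is refused whole. "jaw" is the closure, from -1 (fully open) to 1 (shut), so that 0 is half open, set as the call begins (left out, the last holds). The fingers move at their own pace and stop on an object; "newtons" is the grip in N (left out, the last holds). Time passes only in rows, so rows that repeat a pose let the fingers close, or fill a call up. It gives the time, the measured TCP pose, the force, the opening and the grip force at its end, in the units of the state.
- get_state(): the state, without advancing time (a new reading comes with each control period).
- grab_frame(name): name is "side" or "top" or "wrist"; returns the picture (400x640x3 uint8, blue, green, red); there is no depth.
- camera_model(name): a dict with "fx", "fy", "cx", "cy" (pixels), "xyz" and "rotation" of the camera in the world. Camera axes: x right, y down, z forward; pixel columns grow to the right and rows downward; lengths in m; the calibration is good to about 2 mm. A picture is of the moment at which its call begins: read the wrist's pose just before it. camera_model takes no time and is no camera call; for the wrist camera it gives the pose at the moment of the call.
- job_done(): hands the job in; it is judged then, once.
The state is a dict: "t": time; "q": joint angles; "qd": joint speeds; "joint_efforts": joint torques, N m; "eef_pos": TCP position; "ee_rot": TCP orientation; "force": force on the tool from outside, world axes, zero at the start; "moment": the same for the moment, N m; "width": finger opening in m; "gripper_force": force on a finger pad.
Only numpy, scipy, OpenCV 4.12 (cv2) and the standard library are available. Lean on these libraries where they do the work, as an engineer would, in place of code of your own. Each camera call takes 0.05 s, during which the arm holds its last target. There are 200 camera calls.

## Task

A washed roller sleeve is waiting in the pass box. Push the inner shutter's tab up against its stop with the fingers and press firmly (about 5 N), to feel that it is fully shut; only then swing the outer door wide open by its lip, and push the drift rod in by its palm plate until the sleeve stands upright on the landing plate, completely outside the chamber. Keep the inner shutter shut, do not touch the sleeve with the gripper, and leave the bottles, the tin and the tape roll where they are.

Things in the scene. Friction and masses are not known exactly. Their poses are not given: they have to be found in the camera images.
- passbox: Fixed grey metal pass box joined to a solvent wash tank, turned up to 17 degrees. Origin: on the table under the chamber centre. Box frame (used below, mm): x toward the wash tank, y from the outer door toward the drift rod, z up. Chamber 100 (x) by 120 (y) outside; clear roof, top at z 116; floor at z 12. Its mouth, y = -60, 86 wide, is shut by the outer door.
- landing (a point): Centre of the landing plate, top at z 12, which continues the chamber floor outside the mouth: y -60 to -185, x -55 to 55 in the box frame. The sleeve is to end on it.
- tank_top (a point): Centre of the wash tank's top, z 85 (glass cover to 93, its handle to 101). The tank is a solid block at x 95 to 335, y -200 to 200 in the box frame; a hood, x 80 to 130, y -65 to 65, top at z 110, joins it to the chamber.
- stop_lug (a point): Centre of the top (z 161) of the fixed dark steel stop lug on the far edge of the chamber roof: x 44 to 80, y -38 to -26 in the box frame. The shutter's tab meets it when shut.
- inner_shutter (a joint): Inner shutter: steel plate on the tank side of the chamber (x = 62), sliding along the box's y. 0 = fully shut (tab against the stop lug), grows in m toward +y as it opens, to 0.060. Starts anywhere in that range, stays where left; sliding takes about 1 N. A gap of a few mm is still open and is best felt.
- inner_tab (a point): Middle of the push face (+y face) of the shutter's upright tab, 145 above the table. The tab is a steel plate 34 wide (x), 10 thick (y), standing from the chamber roof (116) to 165. Fully shut, this point is at x 62, y -16 in the box frame.
- outer_door (a joint): Outer door, rad: 0 = shut, grows to 1.6 as it swings outward (away from the chamber, over the landing plate; anticlockwise seen from above). Vertical hinge, friction about 0.15 N m, stays where it is left, no latch.
- outer_hinge (a point): Point on the outer door's hinge axis: x 50, y -63 in the box frame, 137 above the table.
- outer_lip (a point): Point on the chamber-side face of the outer door's upright pull lip, 120 from the hinge axis, 137 above the table. The door is a steel plate 8 thick, z 14 to 116, 138 long; the lip is its outer 60 (78 to 138 from the hinge), raised to z 160, above the roof. The chamber-side face runs 1 mm outside the hinge axis. Shut, the door overhangs the near wall (x = -50) by 38.
- drift_rod (a joint): Drift rod, m: 0 = fully out, grows to 0.125 as it is pushed in toward the box's -y. Starts at 0 to 0.015. Takes about 3 N plus the sleeve's friction, stays where it is left. It pushes the sleeve ahead of its inner push plate (60 wide, 50 high), whose face is at y = +45 minus the travel.
- rod_palm (a point): Point on the outer (+y) face of the rod's black palm plate, 75 above the table; at zero travel it is at x 0, y 215 in the box frame. Plate 50 wide (x), 8 thick, from 20 to 95 above the table. Rod 12 diameter, 50 above the table.
- sleeve: Loose steel roller sleeve, an upright tube 44 outside diameter, 26 bore, 45 tall, about 0.18 kg, standing inside the chamber. Origin: centre of its underside; z along the bore. Not to be touched with the gripper.
- bottle: Bystander: green glass bottle, 64 diameter, 210 tall, standing on the robot's side of the pass box. Origin: centre of its underside.
- dark_bottle: Bystander: black bottle with a blue cap, 56 diameter, 170 tall, standing beyond the drift rod's palm plate. Origin: centre of its underside.
- tin: Bystander: small tin, 72 diameter, 85 tall, standing near the landing plate on the robot's side. Origin: centre of its underside.
- tape_roll: Bystander: roll of paper tape lying flat, 90 diameter, 25 high, beside the drift rod. Origin: centre of its underside.

How it is judged:
On the way, in this order (a step that is already met when the one before it is completed fails the run):
1. the fingers press on the inner shutter with more than 3 N while it is fully shut (within 3 mm) (value of joint inner_shutter below 0.003 m and contact force between the fingers and inner_shutter above 3 N).
2. the outer door is swung open by more than 1.1 rad, the inner shutter still shut (value of joint inner_shutter below 0.003 m and value of joint outer_door above 1.1 rad), for 0.2 s.
3. the drift rod is pushed in by more than 100 mm and the sleeve stands on the landing plate, outside the chamber (value of joint drift_rod above 0.1 m and y of sleeve in the frame of passbox between -0.185 and -0.085 m and x of sleeve in the frame of passbox between -0.05 and 0.05 m and z of sleeve in the frame of passbox between 0.006 and 0.018 m and angle between sleeve's own z axis and vertical below 0.15 rad), for 0.2 s.
At the end, for the whole second after the job is handed in: The inner shutter is shut (within 3 mm), the outer door open by more than 1.1 rad, the drift rod in by more than 100 mm, and the sleeve stands upright and at rest on the landing plate with its axis at least 25 mm (its whole body) beyond the chamber mouth and over the plate (all of step 2 and all of step 3 and linear speed of sleeve below 0.02 m/s); the robot touches nothing.
It fails at once if the outer door is open (over 0.08 rad) while the inner shutter is not shut (over 4 mm) (value of joint outer_door above 0.08 rad and value of joint inner_shutter above 0.004 m).
It fails at once if the gripper touches the sleeve (contact force between the fingers and sleeve above 0.5 N).
It fails at once if a bystander is moved by more than 30 mm or tipped (distance of any of bottle, dark_bottle, tin, tape_roll from where it was at the start of the episode above 0.03 m or angle between any of bottle, dark_bottle, tin, tape_roll's own z axis and vertical above 0.3 rad).
It also fails if it takes over 61 s, if anything falls off the work surface, if the arm or the gripper's body presses on something with over 40 N, if the wrist force passes 120 N, or if a joint passes its speed limit or range.

## Working session

There is one attempt and no reset: what is moved stays moved. The work goes in short steps, Python scripts to look and compute and a tool call to move; the robot and the scene stay as the last step left them, time stands still between calls to the robot, and variables do not carry over. Pictures are saved under pics/ and viewed, at most 10 in all, crops included, and the job is handed in when it is done.

Besides the shell and the picture viewer there is one more tool, called after ">>>" as name(argument=value, ...), one argument or row to a line, values as JSON. apply_moves: Moves the arm, as the interface text tells. Shifts and turns lie within -1 to 1; 1 stands for 250 mm of shift or 30 degrees of turn. Its arguments: {"type":"object","properties":{"steps":{"type":"array"},"jaw":{"type":"number"},"newtons":{"type":"number"}},"required":["steps"]}

```bash
mkdir -p pics; ls; python3 - <<'E'
from station import *
import cv2
s=get_state();print(s)
for n in("top","side"):
    cv2.imwrite(f"pics/{n}0.png",grab_frame(n)); print(n,camera_model(n))
E
```

```text
pics
{'t': 0.0, 'q': array([ 1.59208106e+00,  3.59389960e-01,  1.10707019e-02, -3.87618050e-04,
       -1.22410723e+00, -2.88075090e-01]), 'qd': array([-0.00011084,  0.00077348,  0.00137697, -0.0005094 ,  0.00051809,
       -0.00064706]), 'joint_efforts': array([ 1.02587685e-03, -5.82712555e+01,  2.93052328e+01,  6.99737236e+00,
        6.85914667e-03, -1.48736490e-04]), 'eef_pos': array([0.1778549 , 0.65063547, 0.22561911]), 'ee_rot': array([ 3.13992614e+00, -1.13818736e-04, -2.66922268e-01]), 'force': array([0.29262433, 0.11937867, 0.6112848 ]), 'moment': array([ 0.01584591,  0.03158385, -0.05288928]), 'gripper_force': 0.0, 'width': 0.08769554904091086}
top {'fx': 389.0941476972786, 'fy': 389.0941476972786, 'cx': 313.41819685857513, 'cy': 199.22140087307562, 'xyz': array([0.30100887, 0.08120131, 1.20067428]), 'rotation': array([-2.90938187, -0.00549129, -1.46500599])}
side {'fx': 431.5222231389508, 'fy': 431.5222231389508, 'cx': 319.217183636337, 'cy': 203.08874081762727, 'xyz': array([-0.13038957, -0.58661821,  0.82955709]), 'rotation': array([-2.20711599,  0.02395211, -0.82443674])}
```

View pics/top0.png

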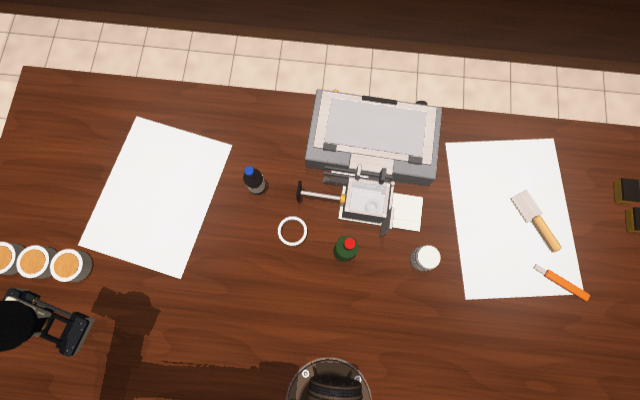

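View pics/side0.png

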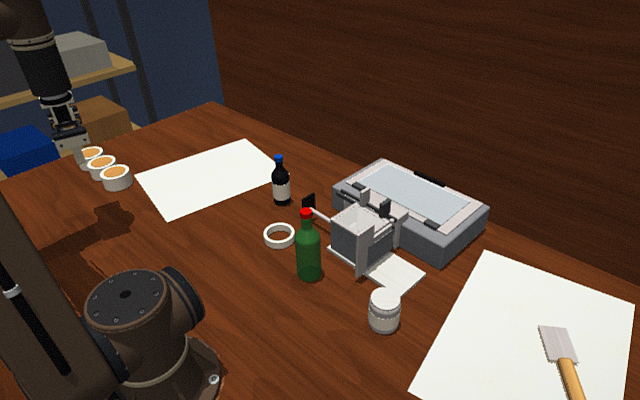

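The top view shows the box at about (370,200), tank at (375,135), palm plate (299,192), dark bottle (255,180), tape (292,231), green bottle (347,248) and tin (426,258). The side view shows the same layout. I'll zoom in next.

```bash
cat > h.py <<'E'
import numpy as np, cv2
from scipy.spatial.transform import Rotation as R
from station import *
def ray(n,u,v,c=None):
    c=c or camera_model(n)
    d=R.from_euler('xyz',c['rotation']).as_matrix()@[(u-c['cx'])/c['fx'],(v-c['cy'])/c['fy'],1]
    return np.array(c['xyz']),d
def onz(n,u,v,z,c=None):
    o,d=ray(n,u,v,c); return o+d*(z-o[2])/d[2]
def proj(n,p,c=None):
    c=c or camera_model(n)
    q=R.from_euler('xyz',c['rotation']).as_matrix().T@(np.array(p)-c['xyz'])
    return np.array([c['fx']*q[0]/q[2]+c['cx'],c['fy']*q[1]/q[2]+c['cy']])
E
python3 - <<'E'
from h import *
a=cv2.imread('pics/top0.png');cv2.imwrite('pics/topc.png',cv2.resize(a[85:235,285:450],None,fx=4,fy=4,interpolation=cv2.INTER_CUBIC))
a=cv2.imread('pics/side0.png');cv2.imwrite('pics/sidec.png',cv2.resize(a[155:305,295:495],None,fx=4,fy=4,interpolation=cv2.INTER_CUBIC))
print(proj('top',[.1778,.6506,.2256]),proj('side',[.1778,.6506,.2256]), proj('top',[0,0,0]))
E
```

```text
[ 69.22158267 318.01678552] [ 78.39189462 155.74272727] [328.43457045 403.36863475]
```

View pics/topc.png

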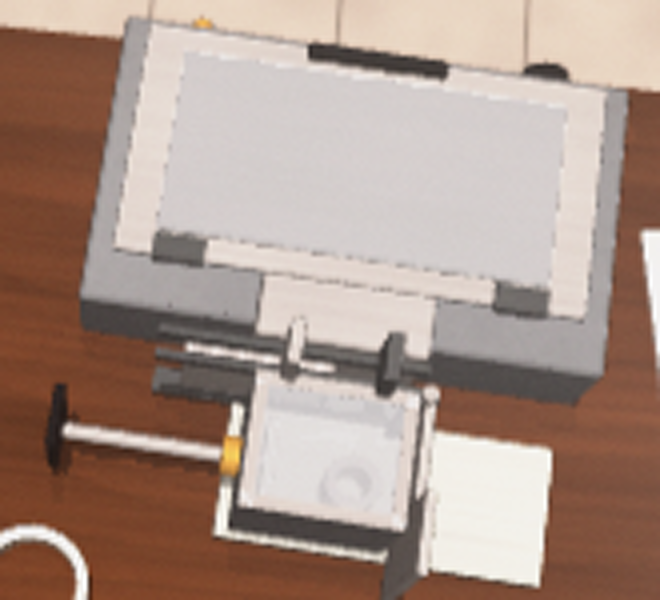

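View pics/sidec.png

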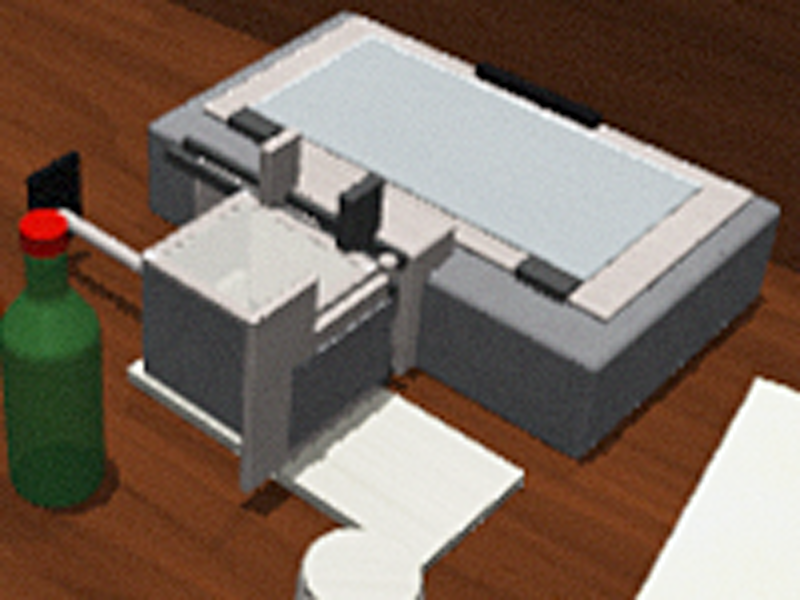

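The zooms show all four tank-top corners, the landing plate's two right corners, the palm (58,425 in the top crop), the tab (297,345), the lug (393,360), and the door lip overhanging near (405,560).

```bash
cat >> h.py <<'E'
def fit(P,Q):
    P=np.array(P)[:,:2];Q=np.array(Q)[:,:2];p=P-P.mean(0);q=Q-Q.mean(0)
    a=np.arctan2((p[:,0]*q[:,1]-p[:,1]*q[:,0]).sum(),(p*q).sum())
    M=np.array([[np.cos(a),-np.sin(a)],[np.sin(a),np.cos(a)]]); t=Q.mean(0)-M@P.mean(0)
    return a,t,Q-(P@M.T+t)
E
python3 - <<'E'
from h import *
T=[((135,18),(335,200),85),((626,92),(335,-200),85),((605,375),(95,-200),85),((82,298),(95,200),85),
((552,450),(55,-185),12),((540,586),(-55,-185),12),((232,512),(-50,60),116),((255,372),(50,60),116)]
P=[];Q=[]
for (x,y),b,z in T:
    P.append(np.array(b)/1e3);Q.append(onz('top',285+(x-1.5)/4,85+(y-1.5)/4,z/1e3))
a,t,r=fit(P,Q);print(np.degrees(a),t);print((r*1e3).round(1))
S=[((350,12),(335,200),85),((780,207),(335,-200),85),((601,368),(95,-200),85),((524,472),(55,-185),12),((143,260),(-50,60),116)]
P=[];Q=[]
for (x,y),b,z in S:
    P.append(np.array(b)/1e3);Q.append(onz('side',295+(x-1.5)/4,155+(y-1.5)/4,z/1e3))
a2,t2,r=fit(P,Q);print(np.degrees(a2),t2);print((r*1e3).round(1))
M=np.array([[np.cos(a),-np.sin(a)],[np.sin(a),np.cos(a)]])
# others
f=lambda cam,x,y,z:M.T@(onz(cam,(285 if cam=='top' else 295)+(x-1.5)/4,(85 if cam=='top' else 155)+(y-1.5)/4,z)[:2]-t)*1e3
print('tab top +y',f('top',289,318,.165),f('top',289,345,.165),'lug top',f('top',388,333,.161),f('top',405,333,.161))
print('tab side',f('side',263,152,.165),f('side',299,133,.165),'lug',f('side',341,192,.161))
print('palm',f('top',52,385,.095),f('top',49,470,.02))
for n,(u,v),z in(('bottle',(349,243),.21),('dark',(249.5,171.5),.17),('tin',(426.5,257),.085),('tape',(292.5,231),.025)):
    w=onz('top',u,v,z); print(n,w,M.T@(w[:2]-t)*1e3)
E
```

```text
-3.0104737483227324 [ 0.5781483  -0.05013431]
[[-2.2 -6.9]
 [-2.9  4.5]
 [ 4.3  0.6]
 [ 1.5 -3.6]
 [ 1.4  1. ]
 [ 2.2  0. ]
 [-4.7  3.3]
 [ 0.4  1.1]]
-2.933022512172248 [ 0.58086416 -0.05135224]
[[-0.4 -5.7]
 [-3.1  3.7]
 [ 4.3  0.6]
 [ 0.6  2.9]
 [-1.4 -1.5]]
tab top +y [78.01044904 45.513293  ] [58.43852681 42.90233073] lug top [ 79.53470794 -24.72597834] [ 81.43523317 -36.49466253]
tab side [45.82010509 37.35224405] [79.44964273 34.62370619] lug [ 51.23094517 -25.28682696]
palm [ 23.05276304 206.6406399 ] [-24.2707868 203.5834385]
bottle [ 0.43018009 -0.00179242  0.21      ] [-150.30284157   40.5041118 ]
dark [0.6034333  0.28542038 0.17      ] [  7.6272794  336.41954715]
tin [ 0.43014925 -0.23546594  0.085     ] [-138.0614584  -192.84854442]
tape [0.47246557 0.15697484 0.025     ] [-116.41394366  201.27303949]
```

Box pose is about (0.579, -0.0505), yaw -3°, and the two views agree. The shutter is open about 55 mm. I'm moving toward the tab with the fingers shut and the closing axis along box x.

>>> apply_moves(
  steps=[
    {"translation":[0.1,-0.14,0.08],"rotation":[0,0,-0.14]},
    {"translation":[0.2,-0.28,0.16],"rotation":[0,0,-0.28]},
    {"translation":[0.3,-0.42,0.2],"rotation":[0,0,-0.42]},
    {"translation":[0.4,-0.56,0.2],"rotation":[0,0,-0.56]},
    {"translation":[0.5,-0.7,0.2],"rotation":[0,0,-0.7]},
    {"translation":[0.62,-0.85,0.2],"rotation":[0,0,-0.86]},
    {"translation":[0.62,-0.85,0.2],"rotation":[0,0,-0.86]},
    {"translation":[0.62,-0.85,0.2],"rotation":[0,0,-0.86]},
    {"translation":[0.62,-0.85,0.2],"rotation":[0,0,-0.86]},
    {"translation":[0.62,-0.85,0.2],"rotation":[0,0,-0.86]},
  ],
  jaw=1,
)

```text
t: 0.93
eef_pos: [0.3329, 0.4387, 0.2764]
ee_rot: [3.142, 0.0, -0.717]
force: [0.1, 0.3, -0.8]
width: 0.0265
gripper_force: 0.0
```

>>> apply_moves(
  steps=[
    {"translation":[0.1,-0.14,0],"rotation":[0,0,-0.14]},
    {"translation":[0.2,-0.28,0],"rotation":[0,0,-0.28]},
    {"translation":[0.3,-0.42,0],"rotation":[0,0,-0.42]},
    {"translation":[0.4,-0.56,0],"rotation":[0,0,-0.56]},
    {"translation":[0.5,-0.7,0],"rotation":[0,0,-0.7]},
    {"translation":[0.62,-0.85,0],"rotation":[0,0,-0.86]},
    {"translation":[0.62,-0.85,0],"rotation":[0,0,-0.86]},
    {"translation":[0.62,-0.85,0],"rotation":[0,0,-0.86]},
    {"translation":[0.62,-0.85,0],"rotation":[0,0,-0.86]},
    {"translation":[0.62,-0.85,0],"rotation":[0,0,-0.86]},
  ],
)

```text
t: 1.77
eef_pos: [0.4876, 0.2271, 0.2762]
ee_rot: [3.141, -0.0, -1.166]
force: [0.9, -0.5, -0.3]
width: 0.0005
gripper_force: 0.0
```

>>> apply_moves(
  steps=[
    {"translation":[0.1,-0.14,0],"rotation":[0,0,-0.14]},
    {"translation":[0.2,-0.28,0],"rotation":[0,0,-0.28]},
    {"translation":[0.3,-0.42,0],"rotation":[0,0,-0.42]},
    {"translation":[0.4,-0.56,0],"rotation":[0,0,-0.56]},
    {"translation":[0.5,-0.7,0],"rotation":[0,0,-0.7]},
    {"translation":[0.63,-0.82,0],"rotation":[0,0,-0.87]},
    {"translation":[0.63,-0.82,0],"rotation":[0,0,-0.87]},
    {"translation":[0.63,-0.82,0],"rotation":[0,0,-0.87]},
    {"translation":[0.63,-0.82,0],"rotation":[0,0,-0.87]},
    {"translation":[0.63,-0.82,0],"rotation":[0,0,-0.87]},
  ],
)

```text
t: 2.6
eef_pos: [0.645, 0.0227, 0.2764]
ee_rot: [3.141, 0.0, -1.621]
force: [0.4, 0.1, 0.4]
width: 0.0004
gripper_force: 0.0
```

```bash
python3 - <<'E'
from h import *
print(get_state()['eef_pos']);c=camera_model('wrist');print(c)
cv2.imwrite("pics/w1.png",grab_frame('wrist'))
E
```

```text
[0.64501077 0.02274485 0.27640894]
{'fx': 355.1583996289248, 'fy': 355.1583996289248, 'cx': 315.7961890310592, 'cy': 200.59319608657364, 'xyz': array([ 0.63994998, -0.05583165,  0.43398396]), 'rotation': array([ 2.84677805e+00, -6.39610364e-04,  3.09232140e+00])}
```

View pics/w1.png

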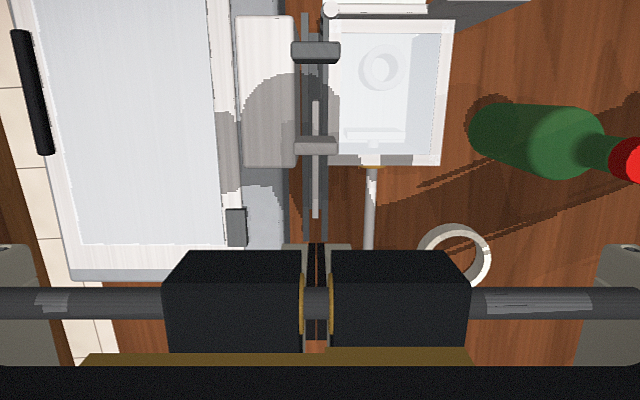

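The wrist view shows the tab at about (316,145), the lug at (316,50), and the roof corners at (441,165) and (327,165).

```bash
python3 - <<'E'
from h import *
a=cv2.imread('pics/w1.png');cv2.imwrite('pics/w1c.png',cv2.resize(a[0:260,225:465],None,fx=2.3,fy=2.3,interpolation=cv2.INTER_CUBIC))
c=camera_model('wrist');t=np.array([.579,-.0505]);al=-.052
M=np.array([[np.cos(al),-np.sin(al)],[np.sin(al),np.cos(al)]])
b=lambda x,y:M@[x/1e3,y/1e3]+t
for nm,x,y,z in(('roof',50,60,116),('roof',-50,60,116),('roof',-50,-60,116),('lug',44,-26,161),('lug',80,-26,161),('lug',44,-38,161),('hood',80,65,110),('hood',130,65,110),('rod',0,75,56)):
    print(nm,x,y,proj('wrist',[*b(x,y),z/1e3],c).round(1))
print([ (M.T@(onz('wrist',u,v,.165,c)[:2]-t)*1e3).round(1) for u,v in((338,137),(338,153),(294,137))])
E
```

```text
roof 50 60 [327.7 164.2]
roof -50 60 [437.7 164.5]
roof -50 -60 [452.9  18.5]
lug 44 -26 [339.6  57.9]
lug 80 -26 [289.3  57.8]
lug 44 -38 [340.   39.7]
hood 80 65 [295.1 168.2]
hood 130 65 [241.2 168. ]
rod 0 75 [371.9 167.3]
[array([44.2, 29.7]), array([43.9, 41.8]), array([77.3, 29.8])]
```

View pics/w1c.png

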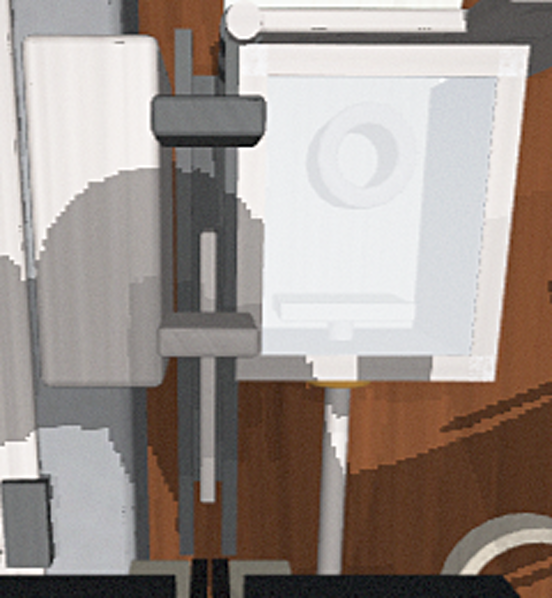

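The projections match to about 1-3 px, and the tab's push face is at box y ≈ 42. Now down and slide.

>>> apply_moves(
  steps=[
    {"translation":[0,0,-0.1],"rotation":[0,0,0]},
    {"translation":[0,0,-0.2],"rotation":[0,0,0]},
    {"translation":[0,0,-0.3],"rotation":[0,0,0]},
    {"translation":[0,0,-0.4],"rotation":[0,0,0]},
    {"translation":[0,0,-0.5],"rotation":[0,0,0]},
    {"translation":[0,0,-0.55],"rotation":[0,0,0]},
    {"translation":[0,0,-0.56],"rotation":[0,0,0]},
    {"translation":[0,0,-0.56],"rotation":[0,0,0]},
    {"translation":[0,0,-0.56],"rotation":[0,0,0]},
    {"translation":[0,0,-0.56],"rotation":[0,0,0]},
  ],
)

```text
t: 3.48
eef_pos: [0.6463, 0.0218, 0.1384]
ee_rot: [-3.139, 0.001, -1.622]
force: [0.5, -0.0, 0.5]
width: 0.0004
gripper_force: 0.0
```

>>> apply_moves(
  steps=[
    {"translation":[-0.002,-0.04,0],"rotation":[0,0,0]},
    {"translation":[-0.004,-0.08,0],"rotation":[0,0,0]},
    {"translation":[-0.006,-0.11,0],"rotation":[0,0,0]},
    {"translation":[-0.007,-0.14,0],"rotation":[0,0,0]},
    {"translation":[-0.009,-0.17,0],"rotation":[0,0,0]},
    {"translation":[-0.01,-0.2,0],"rotation":[0,0,0]},
    {"translation":[-0.012,-0.23,0],"rotation":[0,0,0]},
    {"translation":[-0.013,-0.26,0],"rotation":[0,0,0]},
    {"translation":[-0.015,-0.29,0],"rotation":[0,0,0]},
    {"translation":[-0.015,-0.29,0],"rotation":[0,0,0]},
  ],
)

```text
t: 4.32
eef_pos: [0.6413, -0.053, 0.1364]
ee_rot: [3.141, -0.0, -1.624]
force: [-0.7, -0.1, -0.8]
width: 0.0005
gripper_force: 0.0
```

>>> apply_moves(
  steps=[
    {"translation":[0,-0.006,0],"rotation":[0,0,0]},
    {"translation":[0,-0.012,0],"rotation":[0,0,0]},
    {"translation":[0,-0.016,0],"rotation":[0,0,0]},
    {"translation":[0,-0.02,0],"rotation":[0,0,0]},
    {"translation":[-0.001,-0.024,0],"rotation":[0,0,0]},
    {"translation":[-0.001,-0.024,0],"rotation":[0,0,0]},
    {"translation":[-0.001,-0.024,0],"rotation":[0,0,0]},
    {"translation":[-0.001,-0.024,0],"rotation":[0,0,0]},
    {"translation":[-0.001,-0.024,0],"rotation":[0,0,0]},
    {"translation":[-0.001,-0.024,0],"rotation":[0,0,0]},
  ],
)

```text
t: 5.15
eef_pos: [0.6415, -0.0573, 0.1366]
ee_rot: [-3.141, 0.0, -1.623]
force: [-0.5, 0.6, 0.2]
width: 0.0005
gripper_force: 0.4
```

>>> apply_moves(
  steps=[
    {"translation":[0,-0.003,0],"rotation":[0,0,0]},
    {"translation":[0,-0.006,0],"rotation":[0,0,0]},
    {"translation":[0,-0.009,0],"rotation":[0,0,0]},
    {"translation":[0,-0.012,0],"rotation":[0,0,0]},
    {"translation":[0,-0.012,0],"rotation":[0,0,0]},
    {"translation":[0,-0.012,0],"rotation":[0,0,0]},
    {"translation":[0,-0.012,0],"rotation":[0,0,0]},
    {"translation":[0,-0.012,0],"rotation":[0,0,0]},
    {"translation":[0,-0.012,0],"rotation":[0,0,0]},
    {"translation":[0,-0.012,0],"rotation":[0,0,0]},
  ],
)

```text
t: 5.98
eef_pos: [0.6415, -0.0582, 0.1366]
ee_rot: [-3.141, 0.003, -1.622]
force: [-1.8, 12.0, 1.8]
width: 0.0003
gripper_force: 5.5
```

Hard stop: 12 N and no travel, so the shutter is shut. Backing off, rising, then moving to the door lip.

>>> apply_moves(
  steps=[
    {"translation":[0,0.02,0],"rotation":[0,0,0]},
    {"translation":[0,0.06,0],"rotation":[0,0,0]},
    {"translation":[0,0.06,0.1],"rotation":[0,0,0]},
    {"translation":[0,0.06,0.25],"rotation":[0,0,0]},
    {"translation":[0,0.06,0.4],"rotation":[0,0,0]},
    {"translation":[-0.12,0.02,0.5],"rotation":[0,0,0]},
    {"translation":[-0.24,-0.04,0.5],"rotation":[0,0,0]},
    {"translation":[-0.36,-0.08,0.5],"rotation":[0,0,0]},
    {"translation":[-0.48,-0.12,0.5],"rotation":[0,0,0]},
    {"translation":[-0.48,-0.12,0.5],"rotation":[0,0,0]},
  ],
)

```text
t: 6.82
eef_pos: [0.517, -0.0917, 0.2626]
ee_rot: [-3.141, 0.0, -1.624]
force: [-0.5, 0.6, -1.4]
width: 0.0001
gripper_force: 0.0
```

```bash
python3 - <<'E'
from h import *
print(get_state()['eef_pos'])
c=camera_model('wrist');f=grab_frame('wrist');g=grab_frame('side')
cv2.imwrite("pics/c2.png",np.hstack([cv2.resize(f,(480,300)),cv2.resize(g[150:300,300:450],(300,300))]))
t=np.array([.579,-.0505]);al=-.052
M=np.array([[np.cos(al),-np.sin(al)],[np.sin(al),np.cos(al)]])
b=lambda x,y:M@[x/1e3,y/1e3]+t
for p in((-28,-64,160),(-88,-64,160),(-50,60,116),(44,-26,161),(62,-16,165)):print(p,proj('wrist',[*b(*p[:2]),p[2]/1e3],c)*.75)
E
```

```text
[ 0.51704798 -0.09165258  0.26264568]
(-28, -64, 160) [203.82962554 131.30485911]
(-88, -64, 160) [263.87881701 131.26163845]
(-50, 60, 116) [228.43375679 217.51933184]
(44, -26, 161) [135.65926183 167.38462627]
(62, -16, 165) [117.92201438 177.83166896]
```

View pics/c2.png

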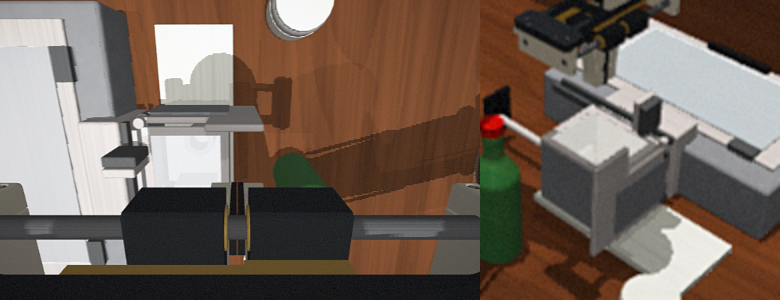

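The lip is where predicted, at (204-264, 131), and the tab is against the lug at (125,160). Lowering behind the lip.

>>> apply_moves(
  steps=[
    {"translation":[0,0.01,-0.1],"rotation":[0,0,0]},
    {"translation":[0,0.01,-0.2],"rotation":[0,0,0]},
    {"translation":[0,0.01,-0.3],"rotation":[0,0,0]},
    {"translation":[0,0.01,-0.4],"rotation":[0,0,0]},
    {"translation":[0,0.01,-0.46],"rotation":[0,0,0]},
    {"translation":[0,0.01,-0.5],"rotation":[0,0,0]},
    {"translation":[0,0.01,-0.5],"rotation":[0,0,0]},
    {"translation":[0,0.01,-0.5],"rotation":[0,0,0]},
    {"translation":[0,0.01,-0.5],"rotation":[0,0,0]},
    {"translation":[0,0.01,-0.5],"rotation":[0,0,0]},
  ],
)

```text
t: 7.75
eef_pos: [0.5225, -0.0877, 0.1377]
ee_rot: [-3.14, 0.0, -1.623]
force: [0.4, -0.2, 0.3]
width: 0.0005
gripper_force: 0.0
```

```bash
python3 - <<'E'
from h import *
s=get_state();p=s['eef_pos'];print(p,s['force'])
al=-.052;t=np.array([.579,-.0505]);M=np.array([[np.cos(al),-np.sin(al)],[np.sin(al),np.cos(al)]])
for th in np.arange(0,1.46,.0725*2):
    u=np.array([-np.cos(th),-np.sin(th)]);n=np.array([-np.sin(th),np.cos(th)])
    q=np.array([50,-63])+108*u+n*(-1+10*np.cos(th)+21*np.sin(th))
    print(round(th,2),q.round(),((M@(q/1e3)+t-p[:2])/.25).round(3))
E
```

```text
[ 0.52247468 -0.08774734  0.13774022] [ 0.41572067 -0.22850025  0.34150177]
0.0 [-58. -54.] [-0.017 -0.055]
0.14 [-59. -67.] [-0.022 -0.106]
0.29 [-58. -80.] [-0.021 -0.158]
0.43 [-55. -93.] [-0.013 -0.212]
0.58 [ -51. -106.] [ 0.002 -0.265]
0.72 [ -44. -119.] [ 0.024 -0.319]
0.87 [ -36. -132.] [ 0.055 -0.37 ]
1.01 [ -26. -143.] [ 0.093 -0.417]
1.16 [ -14. -153.] [ 0.14 -0.46]
1.3 [   1. -161.] [ 0.195 -0.496]
1.45 [  16. -168.] [ 0.256 -0.524]
```

>>> apply_moves(
  steps=[
    {"translation":[-0.01,-0.03,0],"rotation":[0,0,0]},
    {"translation":[-0.017,-0.055,0],"rotation":[0,0,0]},
    {"translation":[-0.02,-0.08,0],"rotation":[0,0,0]},
    {"translation":[-0.022,-0.106,0],"rotation":[0,0,0]},
    {"translation":[-0.022,-0.132,0],"rotation":[0,0,0]},
    {"translation":[-0.021,-0.158,0],"rotation":[0,0,0]},
    {"translation":[-0.018,-0.185,0],"rotation":[0,0,0]},
    {"translation":[-0.013,-0.212,0],"rotation":[0,0,0]},
    {"translation":[0.002,-0.265,0],"rotation":[0,0,0]},
    {"translation":[0.024,-0.319,0],"rotation":[0,0,0]},
  ],
)

```text
t: 8.58
eef_pos: [0.527, -0.168, 0.1363]
ee_rot: [3.141, 0.001, -1.623]
force: [0.1, 4.8, -0.1]
width: 0.0006
gripper_force: 1.9
```

>>> apply_moves(
  steps=[
    {"translation":[0.015,-0.026,0],"rotation":[0,0,0]},
    {"translation":[0.031,-0.051,0],"rotation":[0,0,0]},
    {"translation":[0.05,-0.075,0],"rotation":[0,0,0]},
    {"translation":[0.069,-0.098,0],"rotation":[0,0,0]},
    {"translation":[0.092,-0.12,0],"rotation":[0,0,0]},
    {"translation":[0.116,-0.141,0],"rotation":[0,0,0]},
    {"translation":[0.143,-0.16,0],"rotation":[0,0,0]},
    {"translation":[0.171,-0.177,0],"rotation":[0,0,0]},
    {"translation":[0.232,-0.205,0],"rotation":[0,0,0]},
    {"translation":[0.232,-0.205,0],"rotation":[0,0,0]},
  ],
)

```text
t: 9.42
eef_pos: [0.5878, -0.2201, 0.1364]
ee_rot: [-3.141, -0.001, -1.623]
force: [0.6, 0.4, 0.9]
width: -0.0001
gripper_force: 0.0
```

>>> apply_moves(
  steps=[
    {"translation":[-0.02,0,0.03],"rotation":[0,0,0]},
    {"translation":[-0.02,0,0.15],"rotation":[0,0,0]},
    {"translation":[-0.02,0,0.3],"rotation":[0,0,0]},
    {"translation":[-0.02,0,0.45],"rotation":[0,0,0]},
    {"translation":[-0.02,0.05,0.52],"rotation":[0,0,0]},
    {"translation":[-0.02,0.15,0.52],"rotation":[0,0,0]},
    {"translation":[-0.02,0.3,0.52],"rotation":[0,0,0]},
    {"translation":[-0.01,0.45,0.52],"rotation":[0,0,0]},
    {"translation":[0,0.6,0.52],"rotation":[0,0,0]},
    {"translation":[0,0.65,0.52],"rotation":[0,0,0]},
  ],
)

```text
t: 10.25
eef_pos: [0.5851, -0.053, 0.2677]
ee_rot: [-3.14, 0.001, -1.621]
force: [-0.6, -1.2, -0.9]
width: 0.0004
gripper_force: 0.0
```

>>> apply_moves(
  steps=[
    {"translation":[0,0.13,0],"rotation":[0,0,0]},
    {"translation":[0,0.26,0],"rotation":[0,0,0]},
    {"translation":[0,0.39,0],"rotation":[0,0,0]},
    {"translation":[0,0.52,0],"rotation":[0,0,0]},
    {"translation":[0,0.65,0],"rotation":[0,0,0]},
    {"translation":[0,0.78,0],"rotation":[0,0,0]},
    {"translation":[0.01,0.9,0],"rotation":[0,0,0]},
    {"translation":[0.01,0.96,0],"rotation":[0,0,0]},
    {"translation":[0.01,0.96,0],"rotation":[0,0,0]},
    {"translation":[0.01,0.96,0],"rotation":[0,0,0]},
  ],
)

```text
t: 11.08
eef_pos: [0.5876, 0.1837, 0.2668]
ee_rot: [-3.142, -0.0, -1.621]
force: [-0.2, -0.6, -0.4]
width: 0.0003
gripper_force: 0.0
```

```bash
python3 - <<'E'
from h import *
s=get_state();print(s['eef_pos'],s['force'])
c=camera_model('wrist');f=grab_frame('wrist');g=grab_frame('side')
cv2.imwrite("pics/c3.png",np.hstack([cv2.resize(f,(480,300)),cv2.resize(g[150:300,280:430],(300,300))]))
t=np.array([.579,-.0505]);al=-.052
M=np.array([[np.cos(al),-np.sin(al)],[np.sin(al),np.cos(al)]])
b=lambda x,y:M@[x/1e3,y/1e3]+t
for p in((-25,207,95),(25,207,95),(7,336,170)):print(p,proj('wrist',[*b(*p[:2]),p[2]/1e3],c)*.75)
E
```

```text
[0.58755497 0.18373967 0.2667943 ] [-0.17667551 -0.61979217 -0.42234435]
(-25, 207, 95) [253.08327477 112.93923054]
(25, 207, 95) [212.73946091 112.86208091]
(7, 336, 170) [225.93568526 239.30178827]
```

View pics/c3.png

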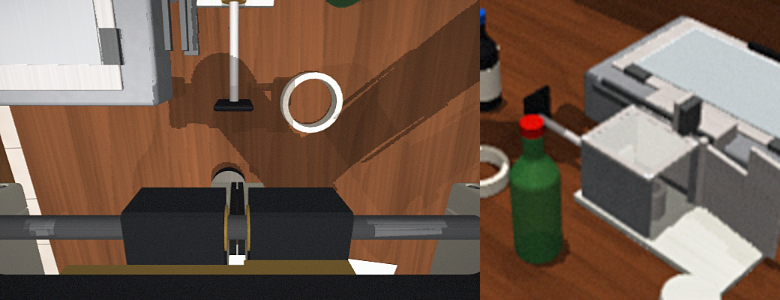

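The door is wide open, and the palm shows at (213-253, ~110) as predicted. A quick check on the bottle base before descending.

```bash
python3 - <<'E'
from h import *
c=camera_model('wrist')
t=np.array([.579,-.0505]);al=-.052
M=np.array([[np.cos(al),-np.sin(al)],[np.sin(al),np.cos(al)]])
for u,v,z in((230,166,0),(230,166,.1),(230,166,.12)):print(z,(M.T@(onz('wrist',u/.75,v/.75,z,c)[:2]-t)*1e3).round())
E
```

```text
0 [  7. 311.]
0.1 [  4. 274.]
0.12 [  4. 267.]
```

The bottle's near edge is at y≈311, so there is clearance. Descending.

>>> apply_moves(
  steps=[
    {"translation":[0.015,-0.02,-0.12],"rotation":[0,0,0]},
    {"translation":[0.015,-0.02,-0.24],"rotation":[0,0,0]},
    {"translation":[0.015,-0.02,-0.36],"rotation":[0,0,0]},
    {"translation":[0.015,-0.02,-0.48],"rotation":[0,0,0]},
    {"translation":[0.015,-0.02,-0.6],"rotation":[0,0,0]},
    {"translation":[0.015,-0.02,-0.7],"rotation":[0,0,0]},
    {"translation":[0.015,-0.02,-0.77],"rotation":[0,0,0]},
    {"translation":[0.015,-0.02,-0.78],"rotation":[0,0,0]},
    {"translation":[0.015,-0.02,-0.78],"rotation":[0,0,0]},
    {"translation":[0.015,-0.02,-0.78],"rotation":[0,0,0]},
  ],
)

```text
t: 12.02
eef_pos: [0.5925, 0.1781, 0.0728]
ee_rot: [-3.14, 0.0, -1.623]
force: [-0.7, 0.3, 1.1]
width: 0.0003
gripper_force: 0.0
```

>>> apply_moves(
  steps=[
    {"translation":[-0.001,-0.024,0],"rotation":[0,0,0]},
    {"translation":[-0.002,-0.048,0],"rotation":[0,0,0]},
    {"translation":[-0.004,-0.072,0],"rotation":[0,0,0]},
    {"translation":[-0.005,-0.096,0],"rotation":[0,0,0]},
    {"translation":[-0.006,-0.12,0],"rotation":[0,0,0]},
    {"translation":[-0.007,-0.144,0],"rotation":[0,0,0]},
    {"translation":[-0.009,-0.168,0],"rotation":[0,0,0]},
    {"translation":[-0.01,-0.192,0],"rotation":[0,0,0]},
    {"translation":[-0.011,-0.216,0],"rotation":[0,0,0]},
    {"translation":[-0.012,-0.24,0],"rotation":[0,0,0]},
  ],
)

```text
t: 12.85
eef_pos: [0.5889, 0.1184, 0.0717]
ee_rot: [-3.141, 0.001, -1.623]
force: [0.8, 5.5, 3.3]
width: 0.0005
gripper_force: 2.8
```

>>> apply_moves(
  steps=[
    {"translation":[-0.001,-0.02,0],"rotation":[0,0,0]},
    {"translation":[-0.002,-0.04,0],"rotation":[0,0,0]},
    {"translation":[-0.003,-0.06,0],"rotation":[0,0,0]},
    {"translation":[-0.004,-0.08,0],"rotation":[0,0,0]},
    {"translation":[-0.005,-0.1,0],"rotation":[0,0,0]},
    {"translation":[-0.006,-0.12,0],"rotation":[0,0,0]},
    {"translation":[-0.007,-0.14,0],"rotation":[0,0,0]},
    {"translation":[-0.008,-0.16,0],"rotation":[0,0,0]},
    {"translation":[-0.009,-0.18,0],"rotation":[0,0,0]},
    {"translation":[-0.01,-0.2,0],"rotation":[0,0,0]},
  ],
)

```text
t: 13.68
eef_pos: [0.5863, 0.0685, 0.0717]
ee_rot: [-3.141, 0.0, -1.623]
force: [1.5, 5.3, 2.8]
width: 0.0003
gripper_force: 2.8
```

>>> apply_moves(
  steps=[
    {"translation":[-0.001,-0.01,0],"rotation":[0,0,0]},
    {"translation":[-0.001,-0.02,0],"rotation":[0,0,0]},
    {"translation":[-0.002,-0.03,0],"rotation":[0,0,0]},
    {"translation":[-0.002,-0.04,0],"rotation":[0,0,0]},
    {"translation":[-0.003,-0.05,0],"rotation":[0,0,0]},
    {"translation":[-0.003,-0.055,0],"rotation":[0,0,0]},
    {"translation":[-0.003,-0.055,0],"rotation":[0,0,0]},
    {"translation":[-0.003,-0.055,0],"rotation":[0,0,0]},
    {"translation":[-0.003,-0.055,0],"rotation":[0,0,0]},
    {"translation":[-0.003,-0.055,0],"rotation":[0,0,0]},
  ],
)

```text
t: 14.52
eef_pos: [0.585, 0.0545, 0.0712]
ee_rot: [3.141, -0.001, -1.623]
force: [1.1, 1.7, 0.1]
width: 0.0003
gripper_force: 0.9
```

>>> apply_moves(
  steps=[
    {"translation":[0,0.03,0],"rotation":[0,0,0]},
    {"translation":[0,0.1,0],"rotation":[0,0,0]},
    {"translation":[0,0.2,0],"rotation":[0,0,0]},
    {"translation":[0,0.22,0.1],"rotation":[0,0,0]},
    {"translation":[0,0.22,0.25],"rotation":[0,0,0]},
    {"translation":[0,0.22,0.4],"rotation":[0,0,0]},
    {"translation":[0,0.22,0.55],"rotation":[0,0,0]},
    {"translation":[0,0.22,0.7],"rotation":[0,0,0]},
    {"translation":[0,0.22,0.8],"rotation":[0,0,0]},
    {"translation":[0,0.22,0.8],"rotation":[0,0,0]},
  ],
)

```text
t: 15.35
eef_pos: [0.5872, 0.1103, 0.2778]
ee_rot: [-3.134, 0.002, -1.622]
force: [0.8, 0.5, 0.5]
width: 0.0004
gripper_force: 0.0
```

```bash
python3 - <<'E'
from h import *
print(get_state()['eef_pos'])
g=grab_frame('side');f=grab_frame('top')
cv2.imwrite("pics/c4.png",np.hstack([cv2.resize(g[150:290,290:430],(390,390)),cv2.resize(f[150:290,290:430],(390,390))]))
t=np.array([.579,-.0505]);al=-.052
M=np.array([[np.cos(al),-np.sin(al)],[np.sin(al),np.cos(al)]])
b=lambda x,y:M@[x/1e3,y/1e3]+t
for y in(-85,-102):
  for n,o in(('side',(290,150)),('top',(290,150))):print(y,n,(proj(n,[*b(0,y),.057])-o)*390/140)
E
```

```text
[0.58722234 0.1102851  0.27781045]
-85 side [259.45541203 286.10650204]
-85 top [285.40100601 156.55594945]
-102 side [273.90360294 294.93830906]
-102 top [301.03848114 158.99039871]
```

View pics/c4.png

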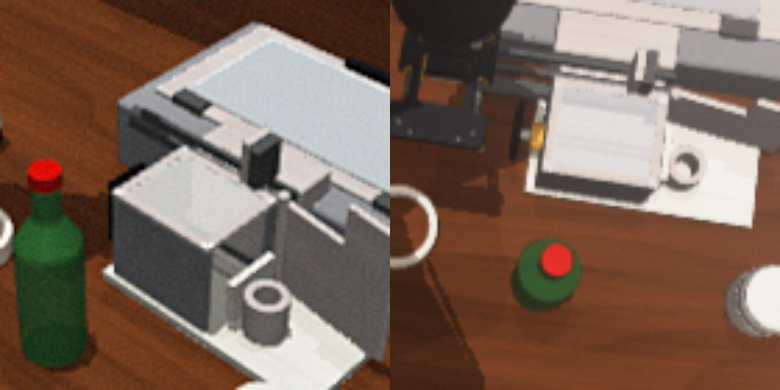

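The sleeve stands upright on the plate at box y ≈ -98 to -100. The door is wide open, the tab is at the lug, and the arm is clear of everything.

```bash
python3 -c "
from station import *
print(job_done())"
```

```text
the job is handed in; nothing more can be done
None
```

The job is handed in, but no verdict came back. The shutter was pressed shut (about 12 N, above the 5 N asked), and after that the door was swung wide open. The last pictures show the sleeve upright on the landing plate, about 40 mm beyond the mouth, with the gripper clear and no bystander knocked over.

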